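# Store the volumetric flasks behind the spring flaps

### The arm

A 7-joint arm with a two-finger parallel gripper is mounted at the origin on a cart in front of the work surface, level with it; the furniture and walls round the work are solid. World frame = base frame: x ahead of the robot, y to its left, z up, the work surface at z = 0. Lengths are in m, angles in rad, forces in N, time in s.
With the tool pointing down it reaches from about 0.425 to 0.875 m from the base axis. Payload 8.4 kg.
Tool frame: the origin (TCP) lies midway between the tips of the shut fingers; the grasp point (between the pads) lies 19 mm behind it; z points along the fingers, y is the line along which they close (so a half turn about z gives the same grasp; the last joint's range is limited). The gripper opens to 87 mm and grips with 3 to 60 N. Pads are 19 mm wide; open, the fingers measure 117 mm over their backs; the gripper's body (75 mm by 190 mm) begins 51 mm behind the grasp point.
Start: joints at [-1.375, 0.333, 0.04, 1.465, -0.013, 1.343, -0.059], TCP at [0.189, 0.622, 0.223] pointing down, gripper open.
Joint ranges: [-2.58, 2.58], [-0.38, 2.09], [-1.3, 1.39], [0.25, 2.4], [-1.5, 4.64], [0.08, 2.09], [-2.65, 2.65]. Speed limits (rad/s): [2.22, 2.22, 2.79, 2.79, 3.14, 3.14, 3.14].

### API

Orientations are given as a 3x3 rotation matrix whose columns are the frame's x, y, z axes.
In Python, from workcell import r gives the robot as it stands.
- The arm moves only by the tool drive_tool, never from a script. Its arguments are lists of equal length, an entry for each row: "grip": the opening, from -1 (shut) to 1 (fully open); "dp": the shift along the world's x, y, z in m, a list of three; "turn": the turn about the world's z in degrees. In form: {"grip": [grip, ...], "dp": [[x, y, z], ...], "turn": [turn, ...]}. A call has exactly 8 rows; each row shifts and turns the commanded pose from where the row before left it; what a row does not reach is not made up. A row lasts 1/12 s, in which the tool goes at most 41.7 mm and 7.16 degrees, less where a joint would pass 70% of its speed; a pose out of reach is approached as far as the arm can. A call with a gripper value outside its range is refused whole. The fingers move at their own pace and stop on an object; the grip force is fixed at half the most. Time passes only in rows, so rows that do not move let the fingers close, or fill a call up. It gives the time, the measured TCP pose, the force, the opening and the grip force at its end, in the units of the state.
- r.get_state(): the state, without advancing time (a new reading comes with each control period).
- r.camera(name): name is "scene" or "top"; returns the picture (384x512x3 uint8, red, green, blue); there is no depth.
- r.get_calibration(name): a dict with "K" (3x3 intrinsics, pixels), "cam_to_world" (4x4, takes a point from camera to world coordinates). Camera axes: x right, y up, looking along -z (the intrinsics and any distortion apply to the point x, -y, -z); pixel columns grow to the right and rows downward; lengths in m; the calibration is good to about 2 mm. A picture is of the moment at which its call begins. get_calibration takes no time and is no camera call.
- r.finish_job(): hands the job in; it is judged then, once.
The state is a dict: "clock": time; "joint_pos": joint angles; "joint_vel": joint speeds; "tau": joint torques, N m; "position": TCP position; "ee_rot": TCP orientation; "contact_force": force on the tool from outside, world axes, zero at the start; "moment": the same for the moment, N m; "finger_gap": opening from 0.0 (shut) to 1.0 (fully open); "grasp_force": force on a finger pad.
Only numpy, scipy, OpenCV 4.12 (cv2) and the standard library are available. Lean on these libraries where they do the work, as an engineer would, in place of code of your own. Each camera call takes 0.05 s, during which the arm holds its last target. There are 200 camera calls.

### The job

Put away the volumetric flasks that stand on the bench: slide the steel lock on the roof of the grey housing open by its black handle, push every waiting flask upright through the spring flaps of an empty bay, one flask to a bay, until it is fully inside and the flaps have closed behind it, then slide the lock fully back. The flask already stored stays in its bay; do not knock any flask over, and leave the other things on the bench where they are.

Things in the scene. Friction and masses are not known exactly. Their poses are not given: they have to be found in the camera images.
- dock: Fixed grey open-fronted housing on the bench with four bays side by side, 350 mm wide (its y), 130 mm deep, roof top 78 mm high, lock parts on it to 91 mm. Origin on the bench in the plane of the flaps, mid width; +x points into the bays, +y left as seen from the open front. Front edge at x = -12 mm, back wall at x = 110 mm. No floor: flasks slide on the bench. One flask fits in a bay.
- bay_0 (a point): Point on the bench on the middle line of bay 0 (0 = leftmost, 3 = rightmost), in the plane of its flaps; axes as the housing's. The bay is 80 mm wide and 74 mm high inside. A roof slot on its middle line, 32 mm wide, open at the front and ending 94 mm behind the flaps, lets a neck pass.
- bay_1 (a point): Point on the bench on the middle line of bay 1 (0 = leftmost, 3 = rightmost), in the plane of its flaps; axes as the housing's. The bay is 80 mm wide and 74 mm high inside. A roof slot on its middle line, 32 mm wide, open at the front and ending 94 mm behind the flaps, lets a neck pass.
- bay_2 (a point): Point on the bench on the middle line of bay 2 (0 = leftmost, 3 = rightmost), in the plane of its flaps; axes as the housing's. The bay is 80 mm wide and 74 mm high inside. A roof slot on its middle line, 32 mm wide, open at the front and ending 94 mm behind the flaps, lets a neck pass.
- bay_3 (a point): Point on the bench on the middle line of bay 3 (0 = leftmost, 3 = rightmost), in the plane of its flaps; axes as the housing's. The bay is 80 mm wide and 74 mm high inside. A roof slot on its middle line, 32 mm wide, open at the front and ending 94 mm behind the flaps, lets a neck pass.
- flap_0_left (a joint): Angle of the left one of the two white spring flaps, each 37 mm long and 64 mm high, that close the mouth of bay 0: 0 = shut, grows as it swings inward to 1.6. It opens only inward, about an upright hinge at the left wall; a push of about 0.2 to 0.8 N opens it and its spring shuts it once no flask body stands in its 37 mm swing.
- flap_0_right (a joint): Angle of the right one of the two white spring flaps, each 37 mm long and 64 mm high, that close the mouth of bay 0: 0 = shut, grows as it swings inward to 1.6. It opens only inward, about an upright hinge at the right wall; a push of about 0.2 to 0.8 N opens it and its spring shuts it once no flask body stands in its 37 mm swing.
- flap_1_left (a joint): Angle of the left one of the two white spring flaps, each 37 mm long and 64 mm high, that close the mouth of bay 1: 0 = shut, grows as it swings inward to 1.6. It opens only inward, about an upright hinge at the left wall; a push of about 0.2 to 0.8 N opens it and its spring shuts it once no flask body stands in its 37 mm swing.
- flap_1_right (a joint): Angle of the right one of the two white spring flaps, each 37 mm long and 64 mm high, that close the mouth of bay 1: 0 = shut, grows as it swings inward to 1.6. It opens only inward, about an upright hinge at the right wall; a push of about 0.2 to 0.8 N opens it and its spring shuts it once no flask body stands in its 37 mm swing.
- flap_2_left (a joint): Angle of the left one of the two white spring flaps, each 37 mm long and 64 mm high, that close the mouth of bay 2: 0 = shut, grows as it swings inward to 1.6. It opens only inward, about an upright hinge at the left wall; a push of about 0.2 to 0.8 N opens it and its spring shuts it once no flask body stands in its 37 mm swing.
- flap_2_right (a joint): Angle of the right one of the two white spring flaps, each 37 mm long and 64 mm high, that close the mouth of bay 2: 0 = shut, grows as it swings inward to 1.6. It opens only inward, about an upright hinge at the right wall; a push of about 0.2 to 0.8 N opens it and its spring shuts it once no flask body stands in its 37 mm swing.
- flap_3_left (a joint): Angle of the left one of the two white spring flaps, each 37 mm long and 64 mm high, that close the mouth of bay 3: 0 = shut, grows as it swings inward to 1.6. It opens only inward, about an upright hinge at the left wall; a push of about 0.2 to 0.8 N opens it and its spring shuts it once no flask body stands in its 37 mm swing.
- flap_3_right (a joint): Angle of the right one of the two white spring flaps, each 37 mm long and 64 mm high, that close the mouth of bay 3: 0 = shut, grows as it swings inward to 1.6. It opens only inward, about an upright hinge at the right wall; a push of about 0.2 to 0.8 N opens it and its spring shuts it once no flask body stands in its 37 mm swing.
- lock (a joint): Travel of the steel lock slide on the roof (m). 0 = locked: its four hooks lie across the roof slots, 8 to 18 mm behind the flaps, so no neck can pass. 0.028 = open. It slides along the housing's y, to +y (left) to open, with about 1.5 N of friction, and stays put. The hooks pass clear of the neck of a flask whose middle is 30 mm or more behind the flaps.
- lock_handle (a point): Grip point of the black handle of the lock slide, 118 mm above the bench. The handle is an upright block 14 mm (the housing's x) by 26 mm (its y), from 85 to 134 mm high, standing clear of the right end of the housing; it moves with the slide.
- flask_a: Clear glass stoppered volumetric flask, upright, 70 mm wide and 192 mm high, about 0.1 kg; one of the two or three that stand on the bench at the start (may be absent). Body radius 34 mm up to about 42 mm, above it a round neck of radius 10.8 mm up to the top, where it is gripped (90 to 165 mm up). Origin at the middle of the underside, z up.
- flask_b: Clear glass stoppered volumetric flask, upright, 63 mm wide and 171 mm high, about 0.1 kg; one of the two or three that stand on the bench at the start (may be absent). Body radius 30 mm up to about 42 mm, above it a round neck of radius 9.6 mm up to the top, where it is gripped (90 to 165 mm up). Origin at the middle of the underside, z up.
- flask_c: Clear glass stoppered volumetric flask, upright, 68 mm wide and 185 mm high, about 0.1 kg; one of the two or three that stand on the bench at the start (may be absent). Body radius 33 mm up to about 42 mm, above it a round neck of radius 10.4 mm up to the top, where it is gripped (90 to 165 mm up). Origin at the middle of the underside, z up.
- stored_0: Clear glass volumetric flask like the others, 63 mm wide and 171 mm high, already stored in bay 0 at the start (three of these four are absent). Origin at the middle of the underside, z up.
- stored_1: Clear glass volumetric flask like the others, 68 mm wide and 185 mm high, already stored in bay 1 at the start (three of these four are absent). Origin at the middle of the underside, z up.
- stored_2: Clear glass volumetric flask like the others, 63 mm wide and 171 mm high, already stored in bay 2 at the start (three of these four are absent). Origin at the middle of the underside, z up.
- stored_3: Clear glass volumetric flask like the others, 68 mm wide and 185 mm high, already stored in bay 3 at the start (three of these four are absent). Origin at the middle of the underside, z up.
- tape_roll: Roll of tape lying flat, 104 mm across, 25 mm high; a bystander. Origin under its middle.
- bottle_small: White reagent bottle, 48 mm across, 105 mm high; a bystander near the waiting flasks. Origin under its middle. (Not listed: a fixed white printer, 0.26 m tall, fills the bench behind world x = 0.55 between y = 0.30 and 0.70; flat things up to 14 mm high lie about in front.)
Not all that is in view belongs to the job. What is shaped like the stored_3 but pink is not meant.

How it is judged:
On the way, in this order (a step that is already met when the one before it is completed fails the run):
1. the lock slide is open (24 mm or more) (value of joint lock above 0.024 m), for 0.2 s.
2. every flask stands inside a bay and all flaps are shut (x of flask_a in the frame of dock between 0.035 and 0.095 m and y of flask_a in the frame of dock between -0.165 and 0.165 m and angle between each of flask_a, flask_b, flask_c, stored_0, stored_1, stored_2, stored_3's own z axis and vertical below 0.12 rad and height (world z) of each of flask_a, flask_b, flask_c, stored_0, stored_1, stored_2, stored_3 below 0.012 m and x of flask_b in the frame of dock between 0.035 and 0.095 m and y of flask_b in the frame of dock between -0.165 and 0.165 m and x of flask_c in the frame of dock between 0.035 and 0.095 m and y of flask_c in the frame of dock between -0.165 and 0.165 m and x of stored_0 in the frame of dock between 0.035 and 0.095 m and y of stored_0 in the frame of dock between -0.165 and 0.165 m and x of stored_1 in the frame of dock between 0.035 and 0.095 m and y of stored_1 in the frame of dock between -0.165 and 0.165 m and x of stored_2 in the frame of dock between 0.035 and 0.095 m and y of stored_2 in the frame of dock between -0.165 and 0.165 m and x of stored_3 in the frame of dock between 0.035 and 0.095 m and y of stored_3 in the frame of dock between -0.165 and 0.165 m and value of joint each of flap_0_left, flap_0_right, flap_1_left, flap_1_right, flap_2_left, flap_2_right, flap_3_left, flap_3_right below 0.12 rad), for 0.2 s.
At the end, for the whole second after the job is handed in: Every flask that is present stands upright on the bench (tilt under 0.12 rad) inside a bay, its middle 35 to 95 mm behind the flap plane, at rest; all eight flaps are shut (under 0.12 rad) and the lock slide is back within 5 mm of locked (all of step 2 and value of joint lock below 0.005 m and linear speed of each of flask_a, flask_b, flask_c below 0.02 m/s); the robot touches nothing.
It fails at once if a flask is knocked over (angle between any of flask_a, flask_b, flask_c, stored_0, stored_1, stored_2, stored_3's own z axis and vertical above 0.8 rad).
It fails at once if a bystander (tape roll or small bottle) is moved more than 40 mm (distance of any of tape_roll, bottle_small from where it was at the start of the episode above 0.04 m).
Of stored_0, stored_1, stored_2, stored_3 only 1 to 1 are there at a start; the rules pass over those that are not, and their reading is None.
Of flask_a, flask_b, flask_c only 2 to 3 are there at a start; the rules pass over those that are not, and their reading is None.
At some moment in a run one of flask_a, flask_b, flask_c may be knocked a few centimetres aside while the robot is not near it.
It also fails if it takes over 210 s, if anything falls off the work surface, if the arm or the gripper's body presses on something with over 40 N, if the wrist force passes 120 N, or if a joint passes its speed limit or range.

## Working session

There is one attempt and no reset: what is moved stays moved. The work goes in short steps, Python scripts to look and compute and a tool call to move; the robot and the scene stay as the last step left them, time stands still between calls to the robot, and variables do not carry over. Pictures are saved under pics/ and viewed, at most 14 in all, crops included, and the job is handed in when it is done.

Besides the shell and the picture viewer there is one more tool, called after "Request:" as name([rows], argument=value, ...), one row to a line, values as JSON. drive_tool: Moves the arm, as the interface text tells. Its arguments: {"type":"object","properties":{"grip":{"type":"array","items":{"type":"number"}},"dp":{"type":"array","items":{"type":"array","items":{"type":"number"}}},"turn":{"type":"array","items":{"type":"number"}}},"required":["grip","dp","turn"]}

```bash
mkdir -p pics; cat > h.py <<'E'
from workcell import r
import numpy as np, cv2
def snap(n,f):
    im=r.camera(n); cv2.imwrite(f'pics/{f}.png',im[:,:,::-1]); return im
def cal(n):
    c=r.get_calibration(n); return np.array(c['K']),np.array(c['cam_to_world']),c
def ray(n,u,v,z):
    K,T,c=cal(n); d=np.linalg.inv(K)@[u,v,1]; d=T[:3,:3]@[d[0],-d[1],-d[2]]
    o=T[:3,3]; return o+d*(z-o[2])/d[2]
def proj(n,p):
    K,T,c=cal(n); q=T[:3,:3].T@(np.array(p)-T[:3,3]); q=K@[q[0],-q[1],-q[2]]; return q[:2]/q[2]
E
python3 - <<'E'
from h import *
for n in('scene','top'):
    im=snap(n,n+'0'); K,T,c=cal(n); print(n,c.keys(),K.round(1).tolist(),T.round(3).tolist())
s=r.get_state(); print({k:np.round(v,3).tolist() for k,v in s.items()})
E
```

```text
scene dict_keys(['K', 'cam_to_world']) [[439.8, 0.0, 257.4], [0.0, 439.8, 181.4], [0.0, 0.0, 1.0]] [[0.684, 0.352, -0.638, -0.39], [-0.729, 0.342, -0.593, -0.841], [0.009, 0.871, 0.49, 0.847], [0.0, 0.0, 0.0, 1.0]]
top dict_keys(['K', 'cam_to_world']) [[405.1, 0.0, 256.3], [0.0, 405.1, 187.2], [0.0, 0.0, 1.0]] [[0.004, 0.995, -0.097, 0.437], [-1.0, 0.006, 0.021, 0.072], [0.021, 0.097, 0.995, 1.334], [0.0, 0.0, 0.0, 1.0]]
{'clock': 0.1, 'joint_pos': [-1.375, 0.334, 0.04, 1.466, -0.013, 1.343, -0.058], 'joint_vel': [0.0, -0.002, 0.001, -0.003, -0.0, -0.001, 0.001], 'tau': [0.003, -65.782, 1.339, -40.472, -0.06, 0.041, 0.0], 'position': [0.189, 0.622, 0.222], 'ee_rot': [[-0.957, 0.291, -0.0], [0.291, 0.957, -0.001], [-0.0, -0.001, -1.0]], 'contact_force': [-0.405, 0.787, 0.278], 'moment': [0.01, -0.035, 0.014], 'grasp_force': 0.0, 'finger_gap': 0.999}
```

View pics/scene0.png

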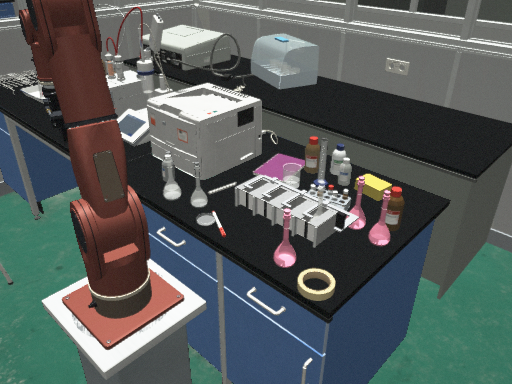

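View pics/top0.png

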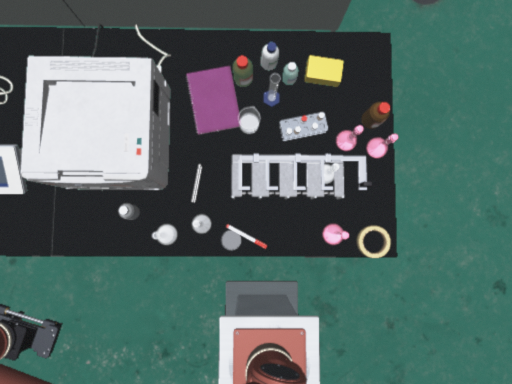

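```bash
python3 - <<'E'
import cv2,numpy as np
a=cv2.imread('pics/top0.png')[140:265,100:400]; b=cv2.imread('pics/scene0.png')[140:250,140:360]
a=cv2.resize(a,(800,333),interpolation=cv2.INTER_CUBIC); b=cv2.resize(b,(530,265),interpolation=cv2.INTER_CUBIC)
o=np.zeros((598,800,3),np.uint8); o[:333]=a; o[333:,:530]=b; cv2.imwrite('pics/z0.png',o)
E
```

```text
(no output)
```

View pics/z0.png

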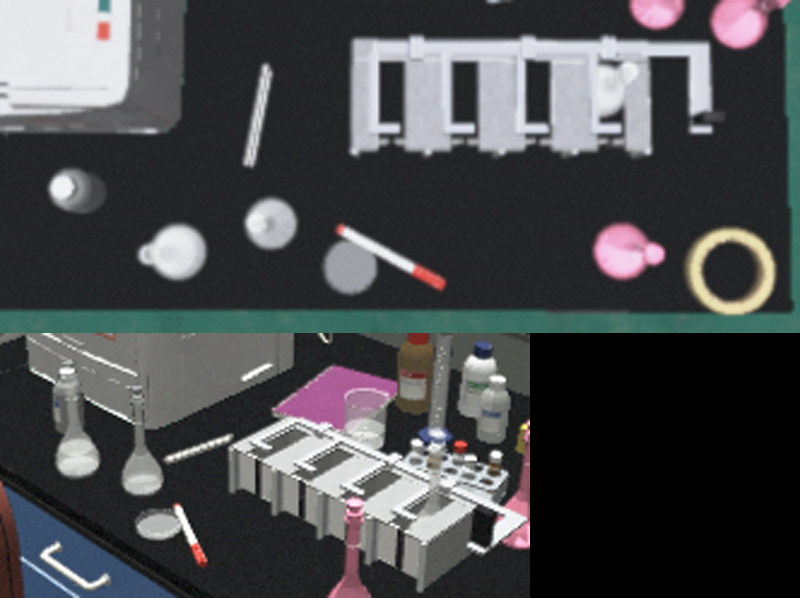

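```bash
cat >> h.py <<'E'
def tri(u1,u2):
    A=[];b=[]
    for n,u in(('scene',u1),('top',u2)):
        o=cal(n)[1][:3,3]; d=ray(n,*u,0)-o; d/=np.linalg.norm(d); P=np.eye(3)-np.outer(d,d); A.append(P); b.append(P@o)
    x=np.linalg.lstsq(np.vstack(A),np.hstack(b),rcond=None)[0]; return x.round(3), [np.linalg.norm(P@x-q).round(4) for P,q in zip(A,b)]
E
python3 - <<'E'
from h import *
f=lambda x,y:(100+x/2.667,140+y/2.667)
for nm,p,z in [('FL',(351,153),.078),('FR',(651,153),.078),('BL',(351,38),.078),('handle top',(710,117),.134),('f1 body',(177,251),.03),('f2 body',(271,224),.03),('stored body',(608,92),.03),('bottle top',(63,187),.105),('tape',(731,271),.0125),('f1 top',(148,254),.19),('f2 top',(258,226),.17),('pink',(622,251),.03)]:
    print(nm,np.round(f(*p),1),ray('top',*f(*p),z).round(3))
print(tri((168.2,153),f(148,254)),tri((197.3,162.4),f(258,226)))
# refined: mask of clear flask bodies and dock
im=cv2.imread('pics/top0.png'); 
g=im.min(2)
for x0,y0,x1,y1,z in((150,215,182,250,.03),(188,210,216,238,.03)):
    m=(g[y0:y1,x0:x1]>95).astype(np.uint8); dt=cv2.distanceTransform(np.pad(m,1),cv2.DIST_L2,5); i=np.unravel_index(dt.argmax(),dt.shape)
    u,v=x0+i[1]-1,y0+i[0]-1; print(u,v,dt.max(),ray('top',u,v,z).round(3),dt.max()*1.3/405)
m=(g>105).astype(np.uint8); m[:150]=0;m[202:]=0;m[:,:226]=0;m[:,350:]=0
print([ (cv2.boundingRect(c),cv2.minAreaRect(c)) for c in cv2.findContours(m,0,1)[0] if cv2.contourArea(c)>60])
for x in(0.189,): print(proj('top',(.189,.622,.22)))
E
```

```text
FL [231.6 197.4] [0.527 0.123 0.078]
FR [344.1 197.4] [ 0.529 -0.228  0.078]
BL [231.6 154.2] [0.663 0.124 0.078]
handle top [366.2 183.9] [ 0.566 -0.282  0.134]
f1 body [166.4 234.1] [0.412 0.331 0.03 ]
f2 body [201.6 224. ] [0.445 0.22  0.03 ]
stored body [328.  174.5] [ 0.607 -0.188  0.03 ]
bottle top [123.6 210.1] [0.485 0.446 0.105]
tape [374.1 241.6] [ 0.39  -0.34   0.012]
f1 top [155.5 235.2] [0.412 0.329 0.19 ]
f2 top [196.7 224.7] [0.442 0.218 0.17 ]
pink [333.2 234.1] [ 0.414 -0.203  0.03 ]
(array([0.412, 0.332, 0.177]), [np.float64(0.0006), np.float64(0.0006)]) (array([0.444, 0.216, 0.17 ]), [np.float64(0.0025), np.float64(0.0025)])
166 234 10.187599 [0.413 0.332 0.03 ] 0.032700934
201 223 9.196899 [0.448 0.222 0.03 ] 0.02952091
[((231, 153, 119, 45), ((290.0, 175.0), (44.0, 118.0), 90.0))]
[ 39.62700595 319.91798467]
```

Waiting flasks: clear at top (166,234) and (201,224). Lookalikes: pink (333,234), (346,140) and (377,148), stored clear flask (328,174) in bay 3, small bottle (127,211). I choose the two clear ones. The dock's flap plane is at x≈0.541, mid y≈-0.052, yaw≈0, and the width fits. The handle is at about (0.566,-0.282).

Request:
drive_tool([
  [0.025,-0.03,0.004],
  [0.025,-0.032,0.004],
  [0.025,-0.032,0.004],
  [0.025,-0.032,0.004],
  [0.025,-0.032,0.004],
  [0.025,-0.032,0.004],
  [0.025,-0.032,0.004],
  [0.02,-0.035,0.004],
], grip=[1,1,1,1,1,1,1,1], turn=[-3,-3,-3,-3,-3,-3,-3,-3])

```text
clock: 0.77
position: [0.3851, 0.3631, 0.2544]
ee_rot: [[-0.754, 0.657, -0.0], [0.657, 0.754, -0.0], [-0.0, -0.0, -1.0]]
contact_force: [0.8, -0.3, -0.9]
finger_gap: 1.006
grasp_force: 0.0
```

Request:
drive_tool([
  [0.01,-0.038,0],
  [0.01,-0.038,0],
  [0.01,-0.038,0],
  [0.01,-0.038,0],
  [0.01,-0.038,0],
  [0.01,-0.038,0],
  [0.01,-0.038,0],
  [0.01,-0.038,0],
], grip=[1,1,1,1,1,1,1,1], turn=[-3,-3,-3,-3,-3,-3,-3,-3])

```text
clock: 1.43
position: [0.4637, 0.0589, 0.2545]
ee_rot: [[-0.422, 0.907, -0.0], [0.907, 0.422, 0.0], [0.0, 0.0, -1.0]]
contact_force: [0.7, 1.6, 0.9]
finger_gap: 1.001
grasp_force: 0.0
```

Request:
drive_tool([
  [0.01,-0.038,0],
  [0.01,-0.038,0],
  [0.01,-0.038,0],
  [0.01,-0.038,0],
  [0.01,-0.038,0],
  [0.01,-0.038,0],
  [0.01,-0.02,0],
  [0,0,0],
], grip=[1,1,1,1,1,1,1,1], turn=[-3,-3,-3,-3,-3,-3,-3,0])

```text
clock: 2.1
position: [0.5338, -0.1923, 0.2543]
ee_rot: [[-0.062, 0.998, -0.0], [0.998, 0.062, -0.003], [-0.003, -0.001, -1.0]]
contact_force: [-0.8, 0.5, 0.2]
finger_gap: 1.003
grasp_force: 0.0
```

```bash
python3 - <<'E'
from h import *
a=snap('top','t1'); b=snap('scene','s1')
o=np.zeros((600,800,3),np.uint8)
o[:300,:800]=cv2.resize(a[140:215,200:400],(800,300),interpolation=cv2.INTER_CUBIC)
o[300:,:500]=cv2.resize(b[150:270,220:420],(500,300),interpolation=cv2.INTER_CUBIC)
cv2.imwrite('pics/z1.png',o[:,:,::-1])
p=r.get_state()['position'];print(p,r.get_state()['ee_rot'][:,1], proj('top',p),proj('top',(.566,-.282,.134)),proj('scene',(.566,-.282,.134)))
E
```

```text
[ 0.53347151 -0.18774704  0.25394147] [ 0.99753601  0.07013638 -0.00166985] [344.54052197 190.92615723] [366.12595796 183.7788558 ] [339.15942262 213.31049167]
```

View pics/z1.png

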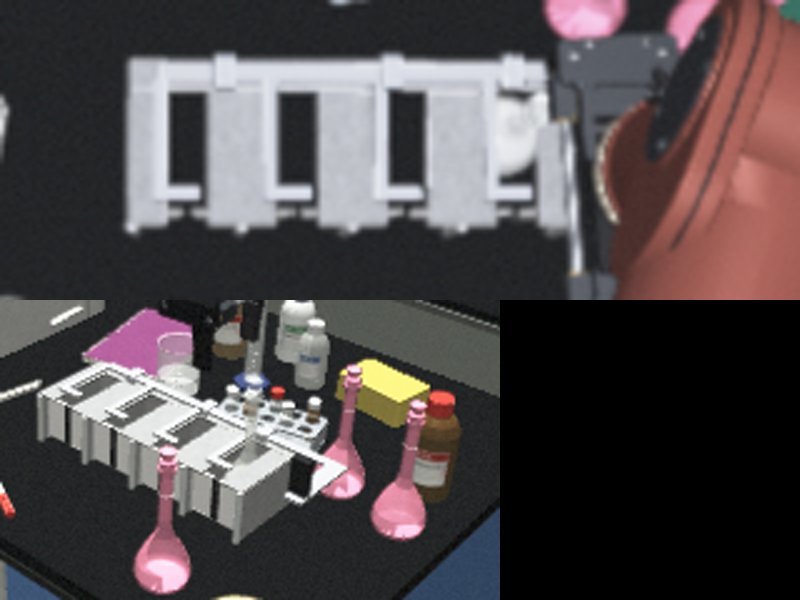

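Request:
drive_tool([
  [0.01,-0.03,0],
  [0.01,-0.03,0],
  [0.01,-0.03,0],
  [0,0,-0.035],
  [0,0,-0.035],
  [0,0,-0.02],
  [0,0,0],
  [0,0,0],
], grip=[1,1,1,1,1,1,1,1], turn=[-2,-2,0,0,0,0,0,0])

```text
clock: 2.87
position: [0.5637, -0.2752, 0.1642]
ee_rot: [[-0.004, 1.0, -0.002], [1.0, 0.004, 0.001], [0.001, -0.002, -1.0]]
contact_force: [-0.3, 0.1, 0.6]
finger_gap: 0.999
grasp_force: 0.0
```

Request:
drive_tool([
  [0.001,-0.007,-0.02],
  [0,0,-0.02],
  [0,0,-0.018],
  [0,0,0],
  [0,0,0],
  [0,0,0],
  [0,0,0],
  [0,0,0],
], grip=[1,1,1,1,-1,-1,-1,-1], turn=[0,0,0,0,0,0,0,0])

```text
clock: 3.53
position: [0.5657, -0.2843, 0.1082]
ee_rot: [[-0.002, 1.0, 0.002], [1.0, 0.002, -0.001], [-0.001, 0.002, -1.0]]
contact_force: [0.3, -0.6, -0.3]
finger_gap: 0.774
grasp_force: 0.0
```

Request:
drive_tool([
  [0,0,0],
  [0,0,0],
  [0,0,0],
  [0,0,0],
  [0,0.004,0],
  [0,0.004,0],
  [0,0.004,0],
  [0,0,0],
], grip=[-1,-1,-1,-1,-1,-1,-1,-1], turn=[0,0,0,0,0,0,0,0])

```text
clock: 4.2
position: [0.5679, -0.2703, 0.1067]
ee_rot: [[-0.004, 1.0, 0.005], [1.0, 0.004, -0.0], [-0.0, 0.005, -1.0]]
contact_force: [23.6, -0.7, -15.5]
finger_gap: 0.175
grasp_force: 11.2
```

Request:
drive_tool([
  [0.002,0,0],
  [0.001,0,0.001],
  [0,0,0.001],
  [0,0.004,0],
  [0,0.004,0],
  [0,0.004,0],
  [0,0.003,0],
  [0,0,0],
], grip=[-1,-1,-1,-1,-1,-1,-1,-1], turn=[0,0,0,0,0,0,0,0])

```text
clock: 4.87
position: [0.5686, -0.2546, 0.1067]
ee_rot: [[-0.004, 1.0, -0.0], [1.0, 0.004, 0.001], [0.001, -0.0, -1.0]]
contact_force: [10.1, 0.7, -18.1]
finger_gap: 0.157
grasp_force: 30.0
```

Request:
drive_tool([
  [0,0.002,0],
  [0,0.001,0.001],
  [0,0,0],
  [0,0,0],
  [0,0,0],
  [0,0,0],
  [0,0,0],
  [0,0,0],
], grip=[-1,-1,-1,-1,-1,-1,-1,-1], turn=[0,0,0,0,0,0,0,0])

```text
clock: 5.53
position: [0.5685, -0.2514, 0.1069]
ee_rot: [[-0.004, 1.0, -0.001], [1.0, 0.004, 0.001], [0.001, -0.001, -1.0]]
contact_force: [11.5, -0.3, -24.9]
finger_gap: 0.159
grasp_force: 30.0
```

```bash
python3 - <<'E'
from h import *
a=snap('top','t2'); b=snap('scene','s2')
o=np.zeros((600,800,3),np.uint8)
o[:300,:800]=cv2.resize(a[140:215,200:400],(800,300),interpolation=cv2.INTER_CUBIC)
o[300:,:500]=cv2.resize(b[150:270,220:420],(500,300),interpolation=cv2.INTER_CUBIC)
o[300:,520:800]=cv2.resize(a[195:255,110:220][:,:],(280,153))[:1].repeat(300,0)*0
o[300:450,520:795]=cv2.resize(a[195:255,110:220],(275,150))
cv2.imwrite('pics/z2.png',o[:,:,::-1])
E
```

```text
(no output)
```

View pics/z2.png

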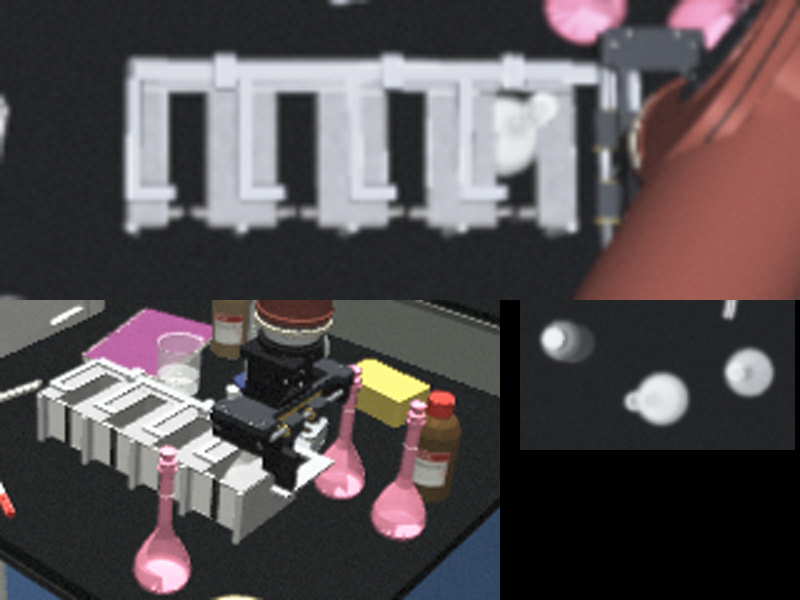

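The slide is only about 21 mm open, because the fingers closed late. I'll push further.

Request:
drive_tool([
  [0.001,0.002,-0.002],
  [0.001,0.002,-0.001],
  [0,0.002,0],
  [0,0.002,0],
  [0,0.002,0],
  [0,0,0],
  [0,0,0],
  [0,0,0],
], grip=[-1,-1,-1,-1,-1,-1,-1,-1], turn=[0,0,0,0,0,0,0,0])

```text
clock: 6.3
position: [0.5688, -0.2438, 0.1064]
ee_rot: [[-0.001, 1.0, -0.002], [1.0, 0.001, 0.001], [0.001, -0.002, -1.0]]
contact_force: [-6.6, 0.0, 0.6]
finger_gap: 0.157
grasp_force: 30.0
```

```bash
cat >> h.py <<'E'
def hooks(im):  # bright steel columns mid-roof (row band), upscaled centroid of L bars
    g=im[162:186,225:350].min(2).mean(0); d=np.diff(g); return g.round(0).astype(int)
E
python3 - <<'E'
from h import *
t0=cv2.imread('pics/top0.png')[:,:,::-1]
t2=cv2.imread('pics/t2.png')[:,:,::-1]
t3=snap('top','t3')
# hook tips front row
def prof(im):
    return cv2.resize(im[186:190,225:345].min(2).mean(0).astype(np.float32)[None],(1200,1),interpolation=cv2.INTER_CUBIC)[0]
p0=prof(t0)
for q in(prof(t2),prof(t3)):
    e=[np.corrcoef(p0[s:1000],q[0:1000-s])[0,1] for s in range(0,150)]
    print(np.argmax(e)*.1*3.07,max(e))
for t in(t0,t2,t3): print(t[186:190,228:275].min(2).mean(0).round().astype(int).tolist())
E
```

```text
5.833 0.6295852464408523
11.973 0.5532102416011607
[34, 36, 46, 101, 166, 187, 186, 185, 187, 194, 204, 215, 217, 214, 195, 192, 192, 192, 192, 191, 190, 168, 84, 96, 160, 186, 190, 192, 192, 194, 195, 194, 193, 192, 190, 189, 190, 192, 199, 214, 212, 199, 192, 192, 192, 192, 192]
[36, 36, 58, 143, 220, 217, 214, 206, 205, 206, 206, 206, 206, 205, 186, 147, 64, 35, 35, 36, 35, 34, 45, 96, 159, 187, 191, 192, 193, 194, 187, 180, 214, 217, 215, 207, 207, 206, 206, 207, 204, 194, 171, 92, 43, 36, 36]
[64, 136, 206, 212, 212, 206, 206, 205, 206, 206, 206, 206, 205, 178, 76, 35, 36, 33, 35, 36, 36, 34, 44, 96, 160, 186, 190, 192, 195, 207, 216, 215, 212, 207, 206, 206, 206, 206, 206, 206, 187, 97, 42, 36, 35, 36, 35]
```

Request:
drive_tool([
  [0,0.001,0],
  [0,0.001,0],
  [0,0.001,0],
  [0,0.001,0],
  [0,0,0],
  [0,0,0],
  [0,0,0],
  [0,0,0],
], grip=[-1,-1,-1,-1,-1,-1,-1,-1], turn=[0,0,0,0,0,0,0,0])

```text
clock: 7.02
position: [0.5687, -0.2436, 0.1066]
ee_rot: [[0.001, 1.0, -0.0], [1.0, -0.001, -0.005], [-0.005, -0.0, -1.0]]
contact_force: [-1.3, -12.1, -6.8]
finger_gap: 0.157
grasp_force: 30.0
```

```bash
python3 - <<'E'
from h import *
t=snap('top','t4'); print(t[186:190,228:275].min(2).mean(0).round().astype(int).tolist())
E
```

```text
[67, 139, 206, 212, 212, 207, 206, 206, 205, 206, 205, 207, 204, 160, 68, 36, 34, 36, 35, 37, 35, 35, 45, 96, 160, 186, 191, 193, 200, 213, 216, 216, 212, 207, 206, 206, 206, 206, 207, 208, 190, 98, 42, 35, 35, 35, 36]
```

Request:
drive_tool([
  [0,-0.004,0],
  [0,0,0],
  [0,0,0],
  [0,0,0],
  [0,0,0.03],
  [0,0,0.04],
  [0,0,0.04],
  [0,0,0.03],
], grip=[-0.4,-0.4,-0.4,-0.4,0,1,1,1], turn=[0,0,0,0,0,0,0,0])

```text
clock: 7.73
position: [0.5705, -0.2439, 0.25]
ee_rot: [[-0.002, 1.0, 0.003], [1.0, 0.002, -0.0], [-0.0, 0.003, -1.0]]
contact_force: [1.4, 0.3, -0.1]
finger_gap: 0.518
grasp_force: 0.0
```

Request:
drive_tool([
  [-0.01,0.039,0.0],
  [-0.01,0.039,0],
  [-0.01,0.039,0],
  [-0.01,0.039,0],
  [-0.01,0.039,0],
  [-0.01,0.039,0],
  [-0.01,0.039,0],
  [-0.01,0.039,0],
], grip=[1,1,1,1,1,1,1,1], turn=[0,0,0,0,0,0,0,0])

```text
clock: 8.4
position: [0.489, 0.0703, 0.2472]
ee_rot: [[-0.003, 1.0, 0.001], [1.0, 0.003, 0.002], [0.002, 0.001, -1.0]]
contact_force: [0.2, 1.0, 1.0]
finger_gap: 0.992
grasp_force: 0.0
```

```bash
cat >> h.py <<'E'
def blobs(im,x0=100,y0=200,x1=222,y1=256):
    g=im[y0:y1,x0:x1].min(2); n,l,st,c=cv2.connectedComponentsWithStats((g>95).astype(np.uint8))
    for i in range(1,n):
        if st[i,4]>60:
            dt=cv2.distanceTransform(np.pad((l==i).astype(np.uint8),1),cv2.DIST_L2,5); ys,xs=np.where(dt>dt.max()-.7)
            u,v=x0+xs.mean()-1,y0+ys.mean()-1; print(st[i,4],round(u,1),round(v,1),dt.max().round(1),ray('top',u,v,.03).round(3))
E
python3 - <<'E'
from h import *
blobs(cv2.imread('pics/top0.png')); print(); blobs(snap('top','t5')); print(r.get_state()['position'])
E
```

```text
178 125.3 210.9 7.0 [0.486 0.463 0.03 ]
292 201.5 223.5 9.2 [0.446 0.22  0.03 ]
383 166.3 234.3 10.2 [0.412 0.331 0.03 ]

176 125.2 210.7 7.0 [0.486 0.464 0.03 ]
292 201.5 223.5 9.2 [0.446 0.22  0.03 ]
383 166.3 234.3 10.2 [0.412 0.331 0.03 ]
[0.48698277 0.07910388 0.24674731]
```

Request:
drive_tool([
  [-0.01,0.035,0],
  [-0.01,0.035,0],
  [-0.01,0.035,0],
  [-0.011,0.035,0],
  [0,0,0],
  [0,0,-0.03],
  [0,0,-0.03],
  [0,0,0],
], grip=[1,1,1,1,1,1,1,1], turn=[0,0,0,0,0,0,0,0])

```text
clock: 9.12
position: [0.4462, 0.207, 0.1822]
ee_rot: [[-0.003, 1.0, -0.005], [1.0, 0.003, -0.004], [-0.004, -0.005, -1.0]]
contact_force: [-1.3, -0.5, -0.4]
finger_gap: 0.997
grasp_force: 0.0
```

Request:
drive_tool([
  [0,0.012,0],
  [0,0,-0.025],
  [0,0,-0.02],
  [0,0,-0.011],
  [0,0,0],
  [0,0,0],
  [0,0,0],
  [0,0,0],
], grip=[1,1,1,1,1,1,1,1], turn=[0,0,0,0,0,0,0,0])

```text
clock: 9.78
position: [0.4497, 0.2205, 0.1321]
ee_rot: [[-0.002, 1.0, 0.002], [1.0, 0.002, 0.001], [0.001, 0.002, -1.0]]
contact_force: [-0.9, -0.5, 0.9]
finger_gap: 0.998
grasp_force: 0.0
```

Request:
drive_tool([
  [0,0,0],
  [0,0,0],
  [0,0,0],
  [0,0,0],
  [0,0,0],
  [0,0,0],
  [0,0,0],
  [0,0,0],
], grip=[-1,-1,-1,-1,-1,-1,-1,-1], turn=[0,0,0,0,0,0,0,0])

```text
clock: 10.45
position: [0.4488, 0.2199, 0.1305]
ee_rot: [[-0.002, 1.0, -0.0], [1.0, 0.002, -0.0], [-0.0, -0.0, -1.0]]
contact_force: [-1.0, 0.8, 0.1]
finger_gap: 0.48
grasp_force: 0.0
```

Request:
drive_tool([
  [0,0,0],
  [0,0,0],
  [0,0,0],
  [0,0,0],
  [0,0,0],
  [0,0,0],
  [0,0,0],
  [0,0,0],
], grip=[-1,-1,-1,-1,-1,-1,-1,-1], turn=[0,0,0,0,0,0,0,0])

```text
clock: 11.12
position: [0.4488, 0.2199, 0.1305]
ee_rot: [[-0.002, 1.0, -0.0], [1.0, 0.002, -0.0], [-0.0, -0.0, -1.0]]
contact_force: [-0.7, -0.1, -0.5]
finger_gap: 0.212
grasp_force: 30.0
```

```bash
python3 - <<'E'
from h import *
s=r.get_state(); print(s['position'].round(4),s['finger_gap']*87,s['grasp_force'],s['contact_force'])
E
```

```text
[0.4488 0.2199 0.1305] 18.44289046344366 29.96679707430303 [-0.68929444 -0.13612521 -0.46488032]
```

Request:
drive_tool([
  [0,0,0.01],
  [0,0,0.02],
  [0,0,0.01],
  [0,-0.01,0],
  [0.01,-0.02,0],
  [0.01,-0.03,0],
  [0.01,-0.03,0],
  [0.006,-0.03,0],
], grip=[-1,-1,-1,-1,-1,-1,-1,-1], turn=[0,0,0,0,0,0,0,0])

```text
clock: 11.78
position: [0.4852, 0.0978, 0.1703]
ee_rot: [[-0.002, 1.0, 0.0], [1.0, 0.002, -0.0], [-0.0, 0.0, -1.0]]
contact_force: [1.2, 0.1, -1.8]
finger_gap: 0.213
grasp_force: 30.0
```

Request:
drive_tool([
  [0,-0.03,0],
  [0,-0.03,0],
  [0,-0.025,0],
  [0,-0.015,0],
  [0,-0.009,0],
  [0,0,0],
  [0,0,0],
  [0,0,0],
], grip=[-1,-1,-1,-1,-1,-1,-1,-1], turn=[0,0,0,0,0,0,0,0])

```text
clock: 12.45
position: [0.4848, -0.0078, 0.1704]
ee_rot: [[-0.003, 1.0, -0.0], [1.0, 0.003, 0.0], [0.0, -0.0, -1.0]]
contact_force: [0.4, -0.0, -1.1]
finger_gap: 0.217
grasp_force: 30.0
```

```bash
python3 - <<'E'
from h import *
a=snap('top','t6'); b=snap('scene','s6')
s=r.get_state(); print(s['position'].round(4))
# bay slot edges at roof, row band 172-182
g=a[170:182,225:350].min(2).mean(0).round().astype(int); print(g.tolist())
for u in(246.75,): print(ray('top',u,176,.078))
for y in(.0765,-.0095,-.0955,-.1815): print(proj('top',(.57,y,.078)))
o=np.zeros((600,800,3),np.uint8)
o[:300,:800]=cv2.resize(a[140:215,200:400],(800,300),interpolation=cv2.INTER_CUBIC)
o[300:,:500]=cv2.resize(b[140:260,180:380],(500,300),interpolation=cv2.INTER_CUBIC)
o[300:450,520:795]=cv2.resize(a[195:255,110:220],(275,150))
cv2.imwrite('pics/z3.png',o[:,:,::-1])
E
```

```text
[ 0.4849 -0.0078  0.1704]
[35, 35, 38, 67, 141, 213, 218, 214, 193, 189, 189, 190, 192, 192, 191, 197, 189, 81, 36, 35, 35, 35, 35, 34, 35, 45, 96, 160, 189, 192, 193, 201, 218, 217, 214, 201, 194, 187, 160, 122, 120, 116, 114, 109, 88, 85, 90, 92, 89, 88, 87, 87, 88, 92, 105, 118, 120, 121, 119, 123, 137, 127, 124, 117, 119, 116, 117, 135, 164, 164, 158, 127, 63, 42, 42, 42, 43, 42, 42, 46, 60, 101, 141, 133, 131, 134, 135, 155, 195, 213, 212, 196, 193, 191, 192, 194, 194, 194, 202, 217, 226, 224, 220, 217, 215, 211, 206, 195, 180, 182, 192, 192, 188, 190, 191, 192, 190, 186, 157, 68, 35, 35, 36, 55, 132]
[0.59427867 0.07597954 0.078     ]
[246.53792259 183.7300684 ]
[274.09450083 183.88766182]
[301.57360361 184.04481217]
[328.97555719 184.20152131]
```

View pics/z3.png

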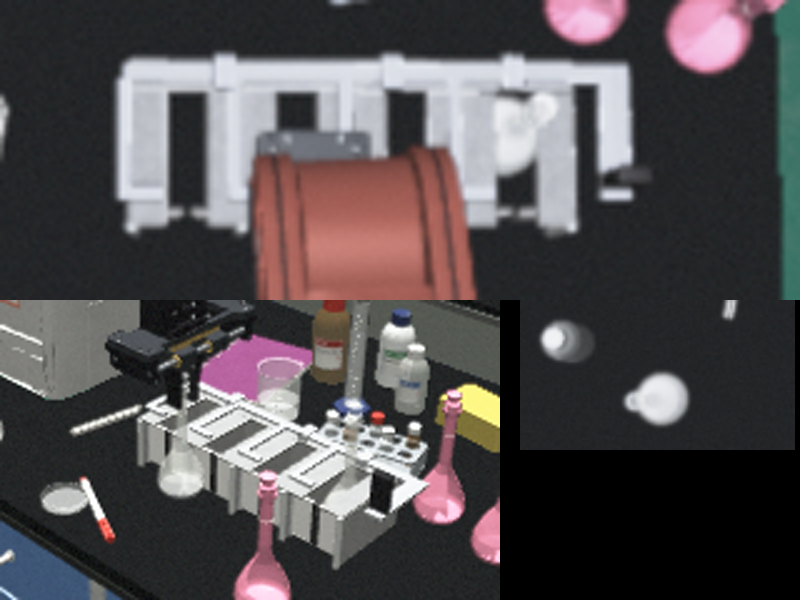

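Request:
drive_tool([
  [0,-0.0015,-0.01],
  [0,0,-0.015],
  [0,0,-0.01],
  [0,0,-0.003],
  [0.01,0,0],
  [0.012,0,0],
  [0.012,0,0],
  [0.012,0,0],
], grip=[-1,-1,-1,-1,-1,-1,-1,-1], turn=[0,0,0,0,0,0,0,0])

```text
clock: 13.22
position: [0.5311, -0.0103, 0.1323]
ee_rot: [[-0.002, 1.0, -0.001], [1.0, 0.002, -0.0], [-0.0, -0.001, -1.0]]
contact_force: [-2.0, -0.2, -0.4]
finger_gap: 0.211
grasp_force: 30.0
```

Request:
drive_tool([
  [0.012,0,0],
  [0.012,0,0],
  [0.012,0,0],
  [0.012,0,0],
  [0.012,0,0],
  [0.012,0,0],
  [0.01,0,0],
  [0,0,0],
], grip=[-1,-1,-1,-1,-1,-1,-1,-1], turn=[0,0,0,0,0,0,0,0])

```text
clock: 13.88
position: [0.6142, -0.0102, 0.1321]
ee_rot: [[-0.003, 1.0, 0.0], [1.0, 0.003, -0.001], [-0.001, 0.0, -1.0]]
contact_force: [-1.6, -0.3, 0.2]
finger_gap: 0.212
grasp_force: 30.0
```

Request:
drive_tool([
  [0,0,-0.002],
  [0,0,0],
  [0,0,0],
  [0,0,0],
  [0,0,0],
  [0,0,0],
  [0,0,0],
  [0,0,0],
], grip=[-1,-1,-1,-0.2,-0.2,-0.2,0.2,0.2], turn=[0,0,0,0,0,0,0,0])

```text
clock: 14.55
position: [0.6128, -0.0105, 0.1306]
ee_rot: [[-0.002, 1.0, 0.0], [1.0, 0.002, 0.0], [0.0, 0.0, -1.0]]
contact_force: [-0.2, 0.6, 0.1]
finger_gap: 0.468
grasp_force: 0.0
```

Request:
drive_tool([
  [0,0,0.01],
  [0,0,0.03],
  [0,0,0.04],
  [-0.01,0.01,0.04],
  [-0.025,0.035,0],
  [-0.025,0.035,0],
  [-0.025,0.035,0],
  [-0.025,0.035,0],
], grip=[0.3,0.3,0.3,0.5,1,1,1,1], turn=[0,0,0,0,0,0,0,0])

```text
clock: 15.22
position: [0.5051, 0.1358, 0.2509]
ee_rot: [[-0.001, 1.0, 0.001], [1.0, 0.001, 0.001], [0.001, 0.001, -1.0]]
contact_force: [0.4, 0.6, -0.4]
finger_gap: 0.935
grasp_force: 0.0
```

```bash
python3 - <<'E'
from h import *
a=snap('top','t7'); b=snap('scene','s7'); blobs(a)
print(r.get_state()['position'].round(4))
o=np.zeros((600,800,3),np.uint8)
o[:300,:800]=cv2.resize(a[140:215,200:400],(800,300),interpolation=cv2.INTER_CUBIC)
o[300:,:500]=cv2.resize(b[140:260,180:380],(500,300),interpolation=cv2.INTER_CUBIC)
o[300:450,520:795]=cv2.resize(a[195:255,110:220],(275,150))
cv2.imwrite('pics/z4.png',o[:,:,::-1])
E
```

```text
263 191.2 210.3 5.2 [0.488 0.253 0.03 ]
475 214.3 209.9 7.0 [0.49 0.18 0.03]
176 125.2 210.7 7.0 [0.486 0.464 0.03 ]
384 166.3 234.3 10.2 [0.412 0.331 0.03 ]
[0.5028 0.1415 0.2505]
```

View pics/z4.png

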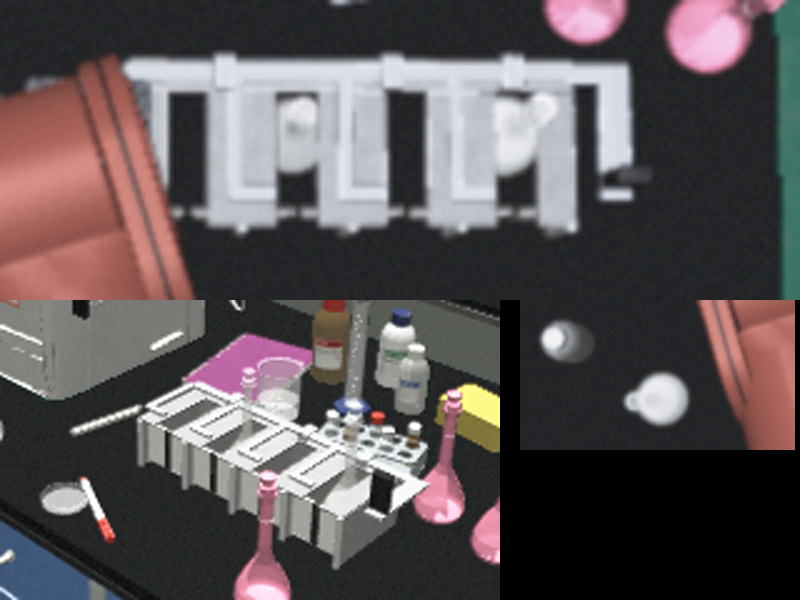

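Request:
drive_tool([
  [-0.018,0.037,0],
  [-0.018,0.037,0],
  [-0.018,0.037,0],
  [-0.018,0.037,0],
  [-0.018,0.037,0],
  [0,0,0],
  [0,0,0],
  [0,0,0],
], grip=[1,1,1,1,1,1,1,1], turn=[0,0,0,0,0,0,0,0])

```text
clock: 15.98
position: [0.4168, 0.3192, 0.2503]
ee_rot: [[-0.001, 1.0, 0.001], [1.0, 0.001, -0.0], [-0.0, 0.001, -1.0]]
contact_force: [0.7, -1.3, 0.5]
finger_gap: 0.998
grasp_force: 0.0
```

```bash
python3 - <<'E'
from h import *
s=r.get_state(); print(s['position'].round(4)); b=snap('scene','s8'); a=snap('top','t8')
o=cv2.resize(b[130:220,130:240],(660,540),interpolation=cv2.INTER_CUBIC); cv2.imwrite('pics/z5.png',o[:,:,::-1])
E
```

```text
[0.4168 0.3192 0.2503]
```

View pics/z5.png

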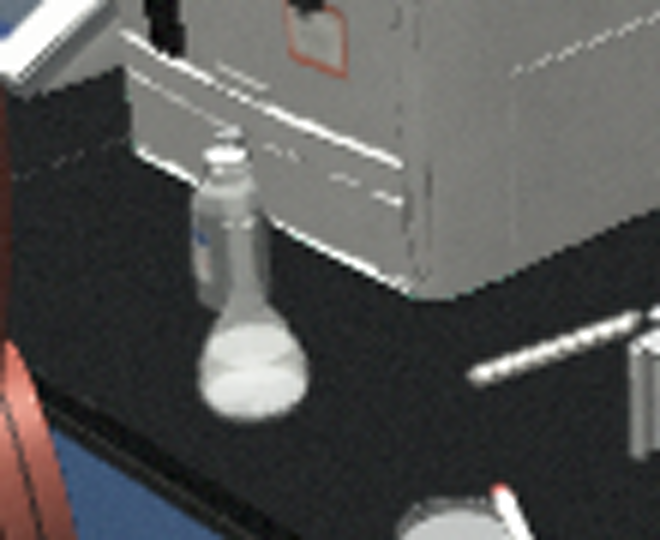

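Request:
drive_tool([
  [-0.004,0.012,0],
  [0,0,-0.03],
  [0,0,-0.03],
  [0,0,-0.03],
  [0,0,-0.02],
  [0,0,-0.01],
  [0,0,0],
  [0,0,0],
], grip=[1,1,1,1,1,1,1,1], turn=[0,0,0,0,0,0,0,0])

```text
clock: 16.75
position: [0.4125, 0.3321, 0.1305]
ee_rot: [[-0.001, 1.0, 0.0], [1.0, 0.001, 0.0], [0.0, 0.0, -1.0]]
contact_force: [0.5, 0.3, 0.1]
finger_gap: 1.001
grasp_force: 0.0
```

Request:
drive_tool([
  [0,0,0],
  [0,0,0],
  [0,0,0],
  [0,0,0],
  [0,0,0],
  [0,0,0],
  [0,0,0],
  [0,0,0],
], grip=[-1,-1,-1,-1,-1,-1,-1,-1], turn=[0,0,0,0,0,0,0,0])

```text
clock: 17.42
position: [0.4122, 0.3318, 0.1299]
ee_rot: [[-0.002, 1.0, -0.0], [1.0, 0.002, -0.0], [-0.0, -0.0, -1.0]]
contact_force: [0.1, -1.0, -0.0]
finger_gap: 0.48
grasp_force: 0.0
```

Request:
drive_tool([
  [0,0,0],
  [0,0,0],
  [0,0,0],
  [0,0,0],
  [0,0,0],
  [0,0,0],
  [0,0,0],
  [0,0,0],
], grip=[-1,-1,-1,-1,-1,-1,-1,-1], turn=[0,0,0,0,0,0,0,0])

```text
clock: 18.08
position: [0.4121, 0.3319, 0.1298]
ee_rot: [[-0.002, 1.0, -0.0], [1.0, 0.002, -0.0], [-0.0, -0.0, -1.0]]
contact_force: [-0.1, 0.3, -0.8]
finger_gap: 0.23
grasp_force: 30.0
```

Request:
drive_tool([
  [0,0,0.01],
  [0,0,0.02],
  [0,0,0.01],
  [0.005,-0.01,0],
  [0.01,-0.02,0],
  [0.01,-0.03,0],
  [0.01,-0.03,0],
  [0.01,-0.03,0],
], grip=[-1,-1,-1,-1,-1,-1,-1,-1], turn=[0,0,0,0,0,0,0,0])

```text
clock: 18.75
position: [0.4574, 0.2096, 0.1694]
ee_rot: [[-0.002, 1.0, -0.0], [1.0, 0.002, -0.0], [-0.0, -0.0, -1.0]]
contact_force: [0.8, -0.5, -0.8]
finger_gap: 0.236
grasp_force: 30.0
```

Request:
drive_tool([
  [0.01,-0.03,0],
  [0.01,-0.03,0],
  [0.005,-0.03,0],
  [0,-0.025,0],
  [0,-0.015,0],
  [0,-0.005,0],
  [0,0,0],
  [0,0,0],
], grip=[-1,-1,-1,-1,-1,-1,-1,-1], turn=[0,0,0,0,0,0,0,0])

```text
clock: 19.42
position: [0.4821, 0.0775, 0.1697]
ee_rot: [[-0.002, 1.0, -0.0], [1.0, 0.002, 0.001], [0.001, -0.0, -1.0]]
contact_force: [0.3, 0.6, -0.7]
finger_gap: 0.231
grasp_force: 30.0
```

```bash
python3 - <<'E'
from h import *
s=r.get_state(); print(s['position'].round(4)); b=snap('scene','s9'); p=s['position']
for z in(.185,.12,.075): print(proj('scene',(p[0],p[1],z)).round(1))
o=cv2.resize(b[130:230,170:290],(720,600),interpolation=cv2.INTER_CUBIC); cv2.imwrite('pics/z6.png',o[:,:,::-1])
E
```

```text
[0.4821 0.0775 0.1697]
[233.  167.8]
[233.4 185.2]
[233.6 196.8]
```

View pics/z6.png

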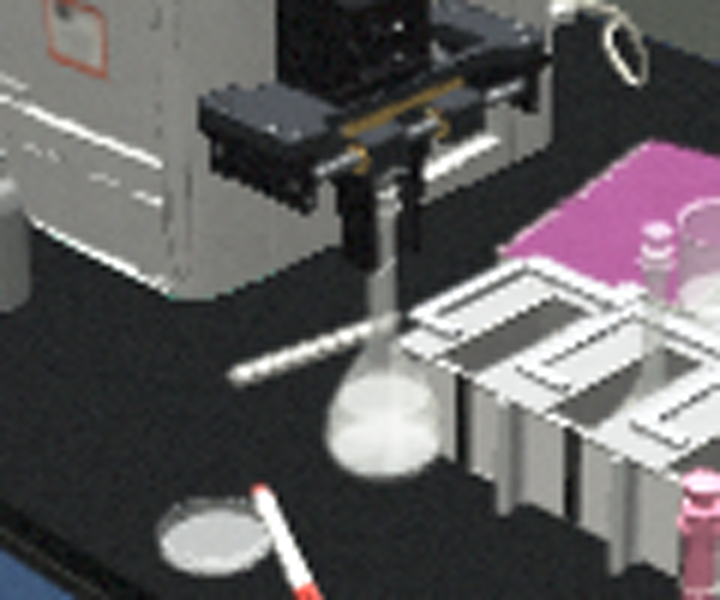

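Request:
drive_tool([
  [0,-0.001,-0.01],
  [0,0,-0.015],
  [0,0,-0.01],
  [0,0,-0.002],
  [0.01,0,0],
  [0.012,0,0],
  [0.012,0,0],
  [0.012,0,0],
], grip=[-1,-1,-1,-1,-1,-1,-1,-1], turn=[0,0,0,0,0,0,0,0])

```text
clock: 20.13
position: [0.5283, 0.0764, 0.1326]
ee_rot: [[-0.003, 1.0, -0.001], [1.0, 0.003, -0.0], [-0.0, -0.001, -1.0]]
contact_force: [-1.1, -0.3, -0.6]
finger_gap: 0.229
grasp_force: 30.0
```

Request:
drive_tool([
  [0.012,0,0],
  [0.012,0,0],
  [0.012,0,0],
  [0.012,0,0],
  [0.012,0,0],
  [0.012,0,0],
  [0.012,0,0],
  [0,0,0],
], grip=[-1,-1,-1,-1,-1,-1,-1,-1], turn=[0,0,0,0,0,0,0,0])

```text
clock: 20.8
position: [0.6137, 0.0764, 0.1324]
ee_rot: [[-0.003, 1.0, 0.001], [1.0, 0.003, -0.001], [-0.001, 0.001, -1.0]]
contact_force: [-0.5, 0.2, 0.3]
finger_gap: 0.233
grasp_force: 30.0
```

Request:
drive_tool([
  [0,0,-0.003],
  [0,0,0],
  [0,0,0],
  [0,0,0],
  [0,0,0],
  [0,0,0],
  [0,0,0],
  [0,0,0],
], grip=[-1,-1,-1,-0.2,-0.2,-0.2,0.2,0.2], turn=[0,0,0,0,0,0,0,0])

```text
clock: 21.47
position: [0.612, 0.076, 0.1298]
ee_rot: [[-0.002, 1.0, -0.0], [1.0, 0.002, 0.0], [0.0, -0.0, -1.0]]
contact_force: [-0.9, 0.0, 0.2]
finger_gap: 0.472
grasp_force: 0.0
```

Request:
drive_tool([
  [0,0,0.01],
  [0,0,0.03],
  [0,0,0.04],
  [-0.01,0,0.04],
  [-0.02,-0.035,0],
  [-0.02,-0.035,0],
  [-0.02,-0.035,0],
  [-0.02,-0.035,0],
], grip=[0.3,0.3,0.3,0.5,1,1,1,1], turn=[0,0,0,0,0,0,0,0])

```text
clock: 22.13
position: [0.5212, -0.0658, 0.2506]
ee_rot: [[-0.002, 1.0, 0.001], [1.0, 0.002, 0.0], [0.0, 0.001, -1.0]]
contact_force: [0.6, -1.1, 1.1]
finger_gap: 0.937
grasp_force: 0.0
```

Request:
drive_tool([
  [0,-0.035,0],
  [0,-0.035,0],
  [0,-0.035,0],
  [0,-0.035,0],
  [0,-0.035,0],
  [0,0,0],
  [0,0,0],
  [0,0,0],
], grip=[1,1,1,1,1,1,1,1], turn=[0,0,0,0,0,0,0,0])

```text
clock: 22.8
position: [0.5222, -0.2391, 0.2502]
ee_rot: [[-0.001, 1.0, 0.0], [1.0, 0.001, 0.0], [0.0, 0.0, -1.0]]
contact_force: [0.0, 0.8, -0.3]
finger_gap: 1.001
grasp_force: 0.0
```

```bash
python3 - <<'E'
from h import *
a=snap('top','t10'); b=snap('scene','s10')
print(r.get_state()['position'].round(4))
o=np.zeros((600,800,3),np.uint8)
o[:300,:800]=cv2.resize(a[140:215,200:400],(800,300),interpolation=cv2.INTER_CUBIC)
o[300:,:500]=cv2.resize(b[140:260,180:380],(500,300),interpolation=cv2.INTER_CUBIC)
o[300:450,520:795]=cv2.resize(a[195:255,110:220],(275,150))
cv2.imwrite('pics/z7.png',o[:,:,::-1])
E
```

```text
[ 0.5226 -0.2378  0.25  ]
```

View pics/z7.png

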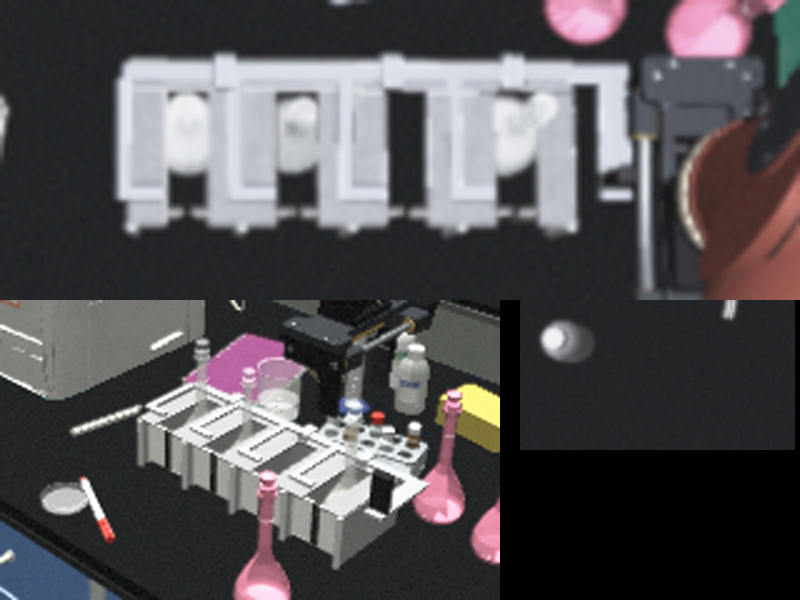

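Request:
drive_tool([
  [0.02,-0.012,0],
  [0.02,0,0],
  [0.006,0,-0.02],
  [0,0,-0.035],
  [0,0,-0.035],
  [0,0,-0.03],
  [0,0,-0.022],
  [0,0,0],
], grip=[1,1,1,1,1,1,1,1], turn=[0,0,0,0,0,0,0,0])

```text
clock: 23.57
position: [0.5663, -0.2479, 0.1034]
ee_rot: [[-0.005, 1.0, -0.007], [1.0, 0.005, 0.003], [0.003, -0.007, -1.0]]
contact_force: [-1.5, 1.4, -0.6]
finger_gap: 1.004
grasp_force: 0.0
```

Request:
drive_tool([
  [0,0,0],
  [0,0,0],
  [0,0,0],
  [0,0,0],
  [0,0,0],
  [0,0,0],
  [0,0,0],
  [0,0,0],
], grip=[-1,-1,-1,-1,-1,-1,-1,-1], turn=[0,0,0,0,0,0,0,0])

```text
clock: 24.23
position: [0.5682, -0.2511, 0.108]
ee_rot: [[-0.002, 1.0, 0.0], [1.0, 0.002, 0.0], [0.0, 0.0, -1.0]]
contact_force: [-0.5, -0.8, 1.2]
finger_gap: 0.482
grasp_force: 0.0
```

Request:
drive_tool([
  [0,0,0],
  [0,0,0],
  [0,0,0],
  [0,0,0],
  [0,0,0],
  [0,0,0],
  [0,0,0],
  [0,0,0],
], grip=[-1,-1,-1,-1,-1,-1,-1,-1], turn=[0,0,0,0,0,0,0,0])

```text
clock: 24.9
position: [0.5687, -0.2511, 0.1078]
ee_rot: [[-0.002, 1.0, 0.001], [1.0, 0.002, -0.0], [-0.0, 0.001, -1.0]]
contact_force: [4.4, -1.2, -3.6]
finger_gap: 0.156
grasp_force: 30.0
```

Request:
drive_tool([
  [0,-0.003,0],
  [0,-0.004,0],
  [0,-0.005,0],
  [0,-0.005,0],
  [0,-0.005,0],
  [0,-0.004,0],
  [0,-0.002,0],
  [0,0,0],
], grip=[-1,-1,-1,-1,-1,-1,-1,-1], turn=[0,0,0,0,0,0,0,0])

```text
clock: 25.57
position: [0.5688, -0.2791, 0.1078]
ee_rot: [[-0.002, 1.0, 0.001], [1.0, 0.002, 0.001], [0.001, 0.001, -1.0]]
contact_force: [6.7, 0.4, -3.4]
finger_gap: 0.157
grasp_force: 30.0
```

Request:
drive_tool([
  [0,-0.001,0],
  [0,-0.001,0],
  [0,-0.001,0],
  [0,0,0],
  [0,0,0],
  [0,0,0],
  [0,0,0],
  [0,0,0],
], grip=[-1,-1,-1,-1,-1,-1,-1,-1], turn=[0,0,0,0,0,0,0,0])

```text
clock: 26.23
position: [0.5688, -0.2792, 0.1077]
ee_rot: [[-0.004, 1.0, -0.0], [1.0, 0.004, 0.004], [0.005, -0.0, -1.0]]
contact_force: [2.5, 10.5, 2.2]
finger_gap: 0.156
grasp_force: 30.0
```

The force at the stop shows the slide is back at 0. Now release, retreat and check.

Request:
drive_tool([
  [0,0.002,0],
  [0,0.001,0],
  [0,0,0],
  [0,0,0],
  [0,0,0],
  [0,0,0.03],
  [0,0,0.04],
  [0,0,0.04],
], grip=[-1,-1,-0.4,-0.4,-0.4,0,0,0.5], turn=[0,0,0,0,0,0,0,0])

```text
clock: 26.9
position: [0.5667, -0.2794, 0.2184]
ee_rot: [[-0.001, 1.0, -0.003], [1.0, 0.001, 0.0], [0.0, -0.003, -1.0]]
contact_force: [1.1, -0.3, 0.4]
finger_gap: 0.445
grasp_force: 0.0
```

Request:
drive_tool([
  [0,0,0.04],
  [-0.02,0,0.03],
  [-0.02,0,0],
  [-0.02,0,0],
  [-0.02,0,0],
  [0,0,0],
  [0,0,0],
  [0,0,0],
], grip=[0.5,0.5,0.5,0.5,0.5,0.5,0.5,0.5], turn=[0,0,0,0,0,0,0,0])

```text
clock: 27.57
position: [0.4885, -0.2789, 0.2879]
ee_rot: [[-0.002, 1.0, 0.0], [1.0, 0.002, 0.0], [0.0, 0.0, -1.0]]
contact_force: [1.1, 0.3, 0.4]
finger_gap: 0.749
grasp_force: 0.0
```

```bash
python3 - <<'E'
from h import *
a=snap('top','t11'); b=snap('scene','s11')
print(r.get_state()['position'].round(4)); blobs(a)
t0=cv2.imread('pics/top0.png'); 
for t in(t0,a): print(t[186:190,228:275].min(2).mean(0).round().astype(int).tolist())
o=np.zeros((600,800,3),np.uint8)
o[:300,:800]=cv2.resize(a[140:215,200:400],(800,300),interpolation=cv2.INTER_CUBIC)
o[300:,:500]=cv2.resize(b[140:260,180:380],(500,300),interpolation=cv2.INTER_CUBIC)
cv2.imwrite('pics/z8.png',o[:,:,::-1])
E
```

```text
[ 0.4888 -0.2789  0.2876]
177 125.2 210.7 7.0 [0.486 0.464 0.03 ]
[34, 36, 46, 101, 166, 187, 186, 185, 187, 194, 204, 215, 217, 214, 195, 192, 192, 192, 192, 191, 190, 168, 84, 96, 160, 186, 190, 192, 192, 194, 195, 194, 193, 192, 190, 189, 190, 192, 199, 214, 212, 199, 192, 192, 192, 192, 192]
[36, 34, 46, 101, 166, 188, 186, 185, 186, 183, 181, 212, 216, 213, 195, 192, 192, 192, 192, 192, 190, 169, 83, 96, 160, 186, 190, 191, 192, 194, 195, 194, 192, 191, 190, 189, 189, 196, 206, 215, 212, 199, 193, 192, 192, 192, 192]
```

View pics/z8.png

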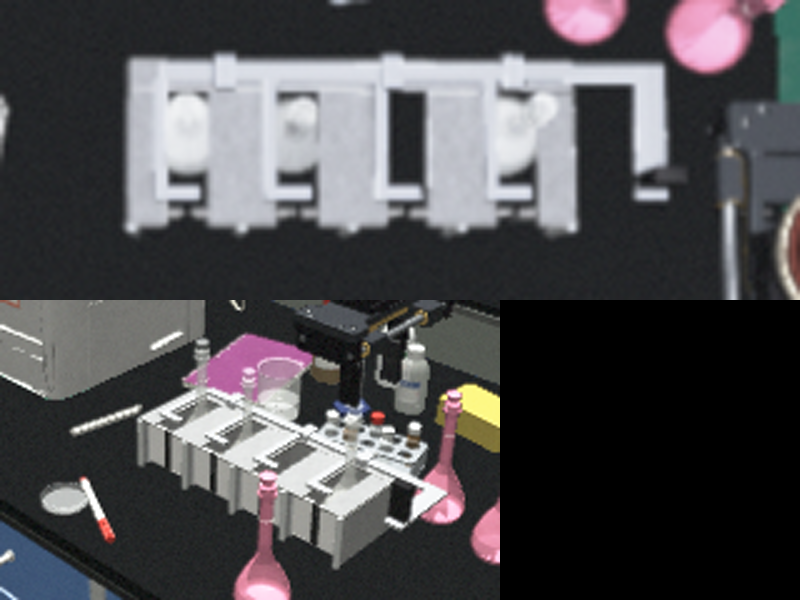

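The lock profile is the same as at the start (locked), both flasks are inside bays 0 and 1, and the flaps are shut. The gripper is clear of everything.

```bash
python3 -c "
from workcell import r
print(r.finish_job())"
```

```text
the job is handed in; nothing more can be done
None
```

I handed the job in: both waiting flasks are upright in bays 0 and 1, the flaps look shut in the last pictures, the lock is fully back, the stored flask is still in bay 3, and no verdict was returned.

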